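Try the pour gap of a plaster mould with a plate gauge

ROBOT

A 6-joint arm with a two-finger parallel gripper is mounted at the origin on the work surface. World frame = base frame: x ahead of the robot, y to its left, z up, the work surface at z = 0. Lengths are in mm, angles in rad, forces in N, time in s.
With the tool pointing down it reaches from about 300 to 775 mm from the base axis. Payload 14.6 kg.
Tool frame: the origin (TCP) lies midway between the tips of the shut fingers; the grasp point (between the pads) lies 19 mm behind it (manip.hold_point_z is the distance from the TCP to the grasp point, in mm); z points along the fingers, y is the direction in which the jaws open and shut (so a half turn about z gives the same grasp; the last joint's range is limited). The gripper opens to 94 mm and grips with 3 to 60 N. Pads are 16 mm wide; open, the fingers measure 119 mm over their backs; the gripper's body (75 mm by 177 mm) begins 78 mm behind the grasp point.
Start: joints at [-1.234, 0.3, 1.521, -0, 1.321, -0.067], TCP at [216.096, -505.759, 178.146] pointing down, gripper open.
Joint ranges: [-3.03, 3.03], [-0.79, 2.21], [0.23, 2.52], [-1.04, 4.18], [0, 3.07], [-2.55, 2.55]. Speed limits (rad/s): [2.22, 2.22, 2.57, 3.14, 3.14, 3.14].

INTERFACE

Orientations are given as [roll, pitch, yaw] about the fixed x, y, z axes, in that order (R = Rz(yaw) Ry(pitch) Rx(roll)).
In Python, from cell import manip gives the robot as it stands.
- The arm moves only by the shell command python3 -m crank 'ROWS' [OPENING] [FORCE]. ROWS is JSON, a list of rows, each an object with "offset": the shift along the world's x, y, z in m, a list of three; "spin": the turn about the world's z in degrees. In form: [{"offset": [dx, dy, dz], "spin": spin}, ...]. A call has exactly 8 rows; each row is the pose to reach, as a shift and turn from the pose measured when the call began; what a row does not reach only later rows make up. A row lasts 1/12 s, in which the tool goes at most 41.7 mm and 7.16 degrees, less where a joint would pass 70% of its speed; a pose out of reach is approached as far as the arm can. A call with a gripper value outside its range is refused whole. OPENING is the opening, from 0 (shut) to 1 (fully open), set as the call begins (- or left out, the last holds). The fingers move at their own pace and stop on an object; FORCE is the grip in N (left out, the last holds). Time passes only in rows, so rows that repeat a pose let the fingers close, or fill a call up. It gives the time, the measured TCP pose, the force and the opening at its end, in the units of the state.
- manip.read_state(): the state, without advancing time (a new reading comes with each control period).
- manip.camera(name): name is "scene" or "top"; returns a dict with "pixels" (420x560x3 uint8, red, green, blue), "fx", "fy", "cx", "cy" (pixels), "k1" (the pictures are not rectified: a ray, as slopes to the right and down, at radius r is drawn at 1 + k1 r^2 times it, then the intrinsics apply), "extrinsics" (4x4, takes a point from world to camera coordinates). Camera axes: x right, y down, z forward; pixel columns grow to the right and rows downward; lengths in mm; the calibration is good to about 2 mm. A picture is of the moment at which its call begins. There is no depth.
- manip.sign_off(): hands the job in, once; it reports no verdict.
Trained networks look in a picture, given as the dict that the camera call returned (one of the last four; its "shot" number tells which), for a name from the list of things; names that differ only in an ending like _2 or _b are one class to them, and where a whole thing is asked for, a point or a joint stands for the part that bears it (a point fixed in the world has none). Each returns a list of dicts, best first, with "conf" (0 to 1); they miss things now and then, are a little off and sometimes report something else, mostly with a low value. They report only what shows in the picture. A call takes as long as a camera call. They do not tell look-alikes from the thing itself.
- manip.search_frame(picture, name): "location" ([x, y, z] in mm, in world coordinates, good to about 4 mm: the middle of the surface that is visible of it).
- manip.masks_of(picture, name): "mask" (420x560 bool, what is visible of it).
The state is a dict: "clock": time; "joints": joint angles; "qd": joint speeds; "effort": joint torques, N m; "eef_pos": TCP position; "eef_rot": TCP orientation; "wrist_force": force on the tool from outside, world axes, zero at the start; "moment": the same for the moment, N m; "finger_gap": finger opening in mm.
Only numpy, scipy, OpenCV 4.12 (cv2) and the standard library are available. Lean on these libraries where they do the work, as an engineer would, in place of code of your own. Each camera call takes 0.05 s, during which the arm holds its last target. There are 200 camera calls.

TASK

Three T-shaped aluminium plate gauges hang in the wooden rack: thin, middle and thick. Lift out the one of middle thickness and slide its blade steadily down into the seam between the two sprung plaster mould halves, so that you feel both halves drag on it, until it rests on the baseboard. Let go and leave it standing upright there, centred along the seam, with the other two gauges still hanging in the rack.

Things in the scene. Friction and masses are not known exactly. Their poses are not given: they have to be found in the camera images.
- middle_gauge_head (a point): T-shaped flat aluminium plate, 14 mm thick, 0.17 kg, hanging upright by its shoulders in the rack. Head 80 mm long, 40 high; below it a blade 44 wide, 70 long, with round lower edge. Point: centre of the head, 20 mm above the shoulders, 90 above the blade's end. x along head and blade width, y across the thickness, z up. Lift 125 mm or more to clear the other heads.
- thin_gauge_head (a point): The same shape 6 mm thick; leave it hanging. Point and axes as for the middle gauge. The rack: two wooden rails along y, 12 mm wide, 50 mm apart inside, tops 85 mm above the table; the shoulders rest on them, the blades hang between them, with free room for fingertips below the heads. The three gauges hang 85 mm apart along y, in any order, heads level.
- thick_gauge_head (a point): The same shape 26 mm thick; leave it hanging. Point and axes as for the middle gauge.
- seam (a point): Seam of a white plaster mould, two halves 90 mm long on a fixed board. Point: seam centre level with the mould's top, 62 mm above the table, 50 above the board on which the blade comes to rest (head centre then 40 above the point). x along the seam, y across, z up. Mouth 31 mm wide, bevelled to 11 mm 20 mm down. Springs close each half (3 N + 250 N/m); each gives 10 mm along y. Pushing in takes 5-20 N.
Mind the look-alikes: they are no part of the job. What is shaped like the part that bears middle_gauge_head but blue is not meant.

How it is judged:
By the outcome, as a careful person would: the job done as asked, in the order asked, and still so for the second after the job is handed in, with the robot touching nothing.
It also fails if it takes over 40 s, if anything falls off the work surface, if the arm or the gripper's body presses on something with over 40 N, if the wrist force passes 120 N, or if a joint passes its speed limit or range.

## Working session

There is one attempt and no reset: what is moved stays moved. The work goes in short steps, Python scripts to look and compute and a shell command to move; the robot and the scene stay as the last step left them, time stands still between calls to the robot, and variables do not carry over. Pictures are saved under pics/ and viewed, about 8 in all and at most 12, crops included, and the job is handed in when it is done.

```bash
mkdir -p pics; cat > h.py <<'E'
import numpy as np, cv2
from cell import manip
def K(p): return np.array([[p['fx'],0,p['cx']],[0,p['fy'],p['cy']],[0,0,1.]])
def D(p): return np.array([p['k1'],0,0,0.])
def proj(p,X):
    E=np.array(p['extrinsics']); return cv2.projectPoints(np.atleast_2d(np.float64(X)),cv2.Rodrigues(E[:3,:3])[0],E[:3,3],K(p),D(p))[0][:,0]
def back(p,uv,z):
    E=np.array(p['extrinsics']); n=cv2.undistortPoints(np.float64(uv).reshape(-1,1,2),K(p),D(p))[:,0]
    R=E[:3,:3]; c=-R.T@E[:3,3]; d=np.c_[n,np.ones(len(n))]@R
    return c+d*((z-c[2])/d[:,2])[:,None]
def save(p,f,crop=None,s=1):
    im=p['pixels'][:,:,::-1]
    if crop: a,b,c,d=crop; im=im[b:d,a:c]
    cv2.imwrite('pics/'+f,cv2.resize(im,None,fx=s,fy=s,interpolation=cv2.INTER_CUBIC))
E
python3 - <<'E'
from h import *
print(manip.read_state(), manip.hold_point_z)
ps={n:manip.camera(n) for n in('scene','top')}
for n,p in ps.items():
    save(p,n+'1.png')
    E=np.array(p['extrinsics']);print(n,(-E[:3,:3].T@E[:3,3]).round())
    for t in('middle_gauge_head','thin_gauge_head','thick_gauge_head','seam'):
        for d in manip.search_frame(p,t)[:4]: print(n,t,round(d['conf'],2),np.round(d['location']),proj(p,d['location']).round())
E
```

```text
{'clock': 0.0, 'joints': array([-1.23358707e+00,  3.00487438e-01,  1.52159163e+00, -1.20715236e-05,
        1.32067384e+00, -6.66032457e-02]), 'qd': array([ 0.00078029, -0.00050447,  0.00045269, -0.00047042,  0.00103569,
        0.00051989]), 'effort': array([ 7.60512776e-04, -5.31803691e+01, -3.52737594e+01,  7.08687399e-02,
        2.43821391e-02, -4.68376936e-05]), 'eef_pos': array([ 216.00528668, -505.48975111,  177.57291661]), 'eef_rot': array([-3.14043419e+00, -6.55530792e-05,  4.03815456e-01]), 'wrist_force': array([-0.44407899, -0.08029808, -0.41222563]), 'moment': array([-0.03104189,  0.02677773,  0.0011156 ]), 'finger_gap': 94.03653952202778} 18.8
scene [ 969. -340. 1037.]
scene middle_gauge_head 0.93 [374. -81.  84.] [[210. 204.]]
scene middle_gauge_head 0.82 [505.  79. 106.] [[300. 198.]]
scene middle_gauge_head 0.73 [660.  92. 114.] [[351. 239.]]
scene thin_gauge_head 0.92 [485. 163.  95.] [[321. 176.]]
scene thick_gauge_head 0.88 [469. 241. 113.] [[341. 151.]]
scene seam 0.67 [ 590. -234.   42.] [[213. 321.]]
top [373.  22. 978.]
top middle_gauge_head 0.83 [500.  79. 127.] [[252. 205.]]
top middle_gauge_head 0.68 [645.  99.  97.] [[244. 145.]]
top middle_gauge_head 0.63 [361. -83. 108.] [[327. 267.]]
top thin_gauge_head 0.6 [487. 163. 116.] [[215. 212.]]
top thick_gauge_head 0.88 [465. 244. 123.] [[178. 222.]]
top thick_gauge_head 0.46 [497.  83. 125.] [[250. 206.]]
```

View pics/scene1.png

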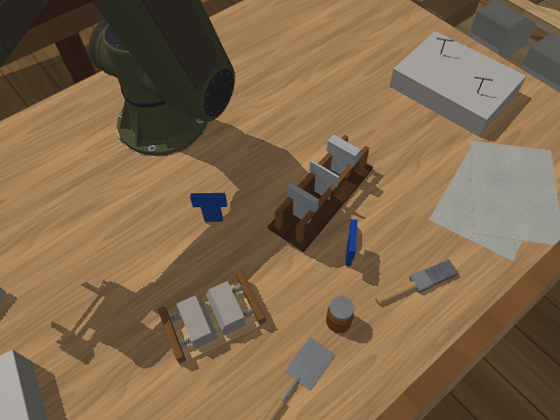

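View pics/top1.png

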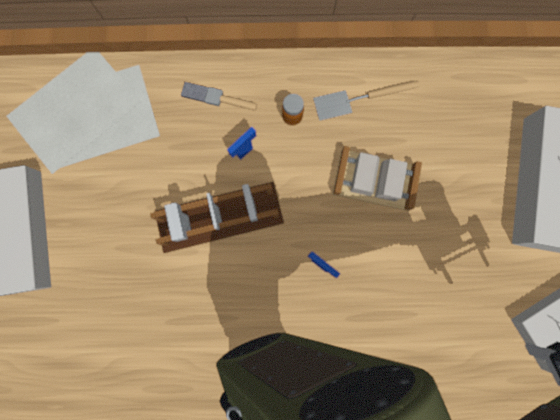

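The scene picture shows the rack with silver heads near (302,200), (322,178) and (343,152). In the top picture they are at (250,203), (214,210) and (177,222). The blue look-alikes are at (323,264) and (242,143) in the top picture, and the mould seam is at (381,177). Candidates for the middle gauge are silver (250,203), thin (214,210), thick (177,222) and the two blue ones. I choose (250,203) and check it in a crop.

```bash
python3 - <<'E'
from h import *
p=manip.camera('top')
a=cv2.resize(p['pixels'][170:260,145:295,::-1],None,fx=5,fy=5,interpolation=cv2.INTER_CUBIC)
cv2.imwrite('pics/rack.png',a)
save(p,'mould.png',(325,135,430,215),7)
for t in('middle_gauge_head','thin_gauge_head','thick_gauge_head'):
  for d in manip.masks_of(p,t)[:3]:
    m=d['mask'].astype(np.uint8); q=np.argwhere(m)[:,::-1]; print(t,round(d['conf'],2),m.sum(),q.mean(0).round(1))
E
```

```text
middle_gauge_head 0.92 486 [241.9 145. ]
middle_gauge_head 0.57 229 [323.2 264.4]
middle_gauge_head 0.55 243 [248.8 202. ]
thick_gauge_head 0.68 620 [177.4 221.6]
```

View pics/rack.png

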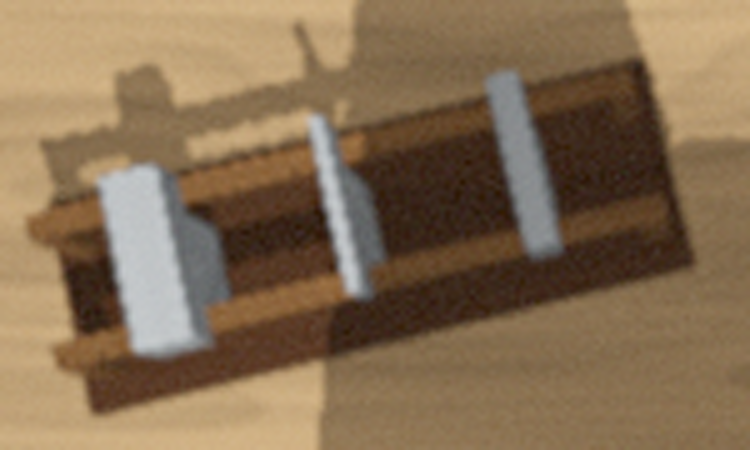

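View pics/mould.png

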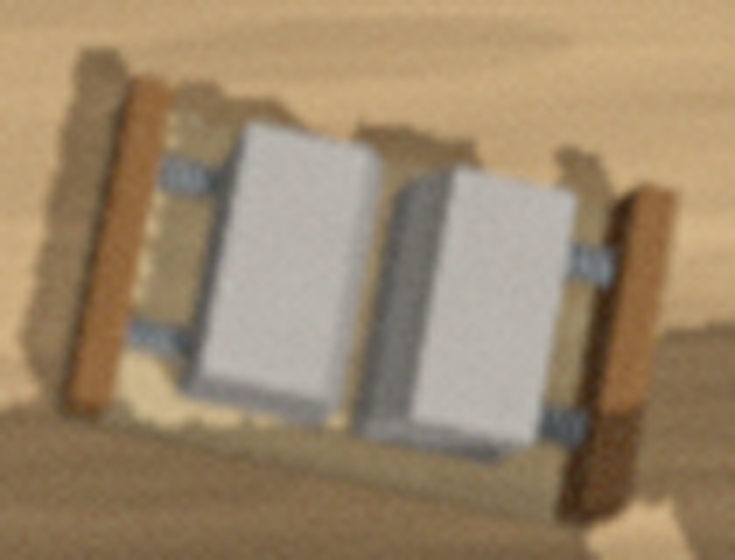

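The rack crop shows three silver heads: thick at left, thin in the centre and middle at right (crop (524,163)), whose upper edge is about 6 px wide, so the choice fits. The mould crop shows two plaster blocks with the seam between inner edges at about (370,270) and (432,295).

```bash
python3 - <<'E'
from h import *
p=manip.camera('top'); s=manip.camera('scene')
def show(n,c,off,sc,z):
    uv=(np.array(c,float)+.5)/sc-.5+off; X=back(p,uv,z); print(n,X.round(1).tolist(),'c',X.mean(0).round(1)); 
    return X
M=show('mid',[(487,73),(518,70),(562,250),(530,258)],(145,170),5,125)
T=show('thin',[(309,117),(323,115),(372,293),(357,298)],(145,170),5,125)
C=show('thick',[(100,178),(160,165),(192,343),(134,357)],(145,170),5,125)
L=show('L',[(248,122),(370,153),(325,402),(202,375)],(325,135),7,62)
R=show('R',[(455,170),(575,190),(530,445),(410,415)],(325,135),7,62)
for n,X in('mid',M),('L',L),('R',R):
    e=[np.linalg.norm(X[i]-X[(i+1)%4]) for i in range(4)]; a1=(X[0]+X[1]-X[2]-X[3]); a2=X[1]-X[0]+X[2]-X[3]
    print(n,np.round(e,1),'long axis',np.degrees(np.arctan2(a1[1],a1[0])).round(1),'w-axis',np.degrees(np.arctan2(a2[1],a2[0])).round(1))
d=C.mean(0)-M.mean(0);print('rack axis',np.degrees(np.arctan2(d[1],d[0])),np.linalg.norm(d))
seam=np.array([L[1],L[2],R[0],R[3]]).mean(0);print('seam',seam, 'mouth',(L[1]+L[2]-R[0]-R[3])/2)
# top-shadow/scene overlay
mc=M.mean(0)
im=s['pixels'][:,:,::-1].copy()
for q in list(M)+list(L)+list(R)+list(C): 
    u=proj(s,q)[0]; cv2.circle(im,tuple(int(v*8) for v in u),8,(0,0,255),-1,cv2.LINE_AA,3)
cv2.imwrite('pics/ov.png',cv2.resize(im[130:370,150:390],None,fx=2.5,fy=2.5,interpolation=cv2.INTER_CUBIC))
E
```

```text
mid [[546.7, 101.2, 125.0], [547.8, 87.3, 125.0], [466.6, 68.6, 125.0], [463.3, 82.7, 125.0]] c [506.1  85.  125. ]
thin [[528.3, 180.6, 125.0], [529.1, 174.3, 125.0], [449.2, 152.4, 125.0], [447.1, 159.0, 125.0]] c [488.4 166.6 125. ]
thick [[502.6, 273.4, 125.0], [507.9, 246.8, 125.0], [428.7, 231.4, 125.0], [423.0, 256.8, 125.0]] c [465.6 252.1 125. ]
L [[633.8, -180.2, 62.0], [622.0, -222.1, 62.0], [534.6, -201.7, 62.0], [544.8, -160.0, 62.0]] c [ 583.8 -191.    62. ]
R [[615.4, -251.4, 62.0], [607.6, -292.8, 62.0], [518.4, -271.4, 62.0], [529.6, -230.7, 62.0]] c [ 567.8 -261.6   62. ]
mid [13.9 83.3 14.5 85.4] long axis 12.7 w-axis -81.1
L [43.6 89.7 43.  91.3] long axis -12.9 w-axis -104.7
R [42.2 91.8 42.2 88.3] long axis -13.5 w-axis -103.0
rack axis 103.62877970064775 171.97228437582538
seam [ 575.41034433 -226.47629343   62.        ] mouth [ 5.80959204 29.1309128   0.        ]
```

View pics/ov.png

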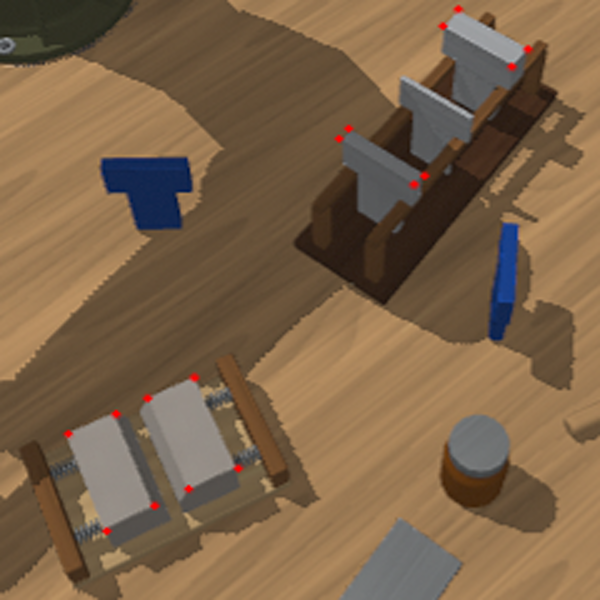

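The overlay dots fit the scene picture to about 2 mm. Checks:

| Item | Measured | Expected |
|---|---|---|
| Head thickness | 14 mm | 14 mm |
| Rack pitch | 86 mm | 85 mm |
| Mould length | 90 mm | 90 mm |
| Mouth width | 30 mm | 31 mm |

- **Gauge:** about (508, 85), axis 13.3°.
- **Seam:** about (575.5, −226.5), axis −13.2°.

Approaching now.

```bash
python3 -m crank '[{"offset":[0.018,0.036,0.02],"spin":-1},{"offset":[0.036,0.072,0.03],"spin":-2},{"offset":[0.054,0.109,0.04],"spin":-3},{"offset":[0.072,0.145,0.045],"spin":-4},{"offset":[0.09,0.181,0.045],"spin":-5},{"offset":[0.108,0.217,0.045],"spin":-6},{"offset":[0.126,0.254,0.045],"spin":-7},{"offset":[0.144,0.29,0.045],"spin":-8}]' 0.6 20
```

```text
clock: 1.47
eef_pos: [360.5, -213.8, 223.5]
eef_rot: [3.141, -0.001, 0.263]
wrist_force: [0.9, -0.1, 0.5]
finger_gap: 56.3
```

```bash
python3 -m crank '[{"offset":[0.018,0.037,0],"spin":-1},{"offset":[0.036,0.074,0],"spin":-1.8},{"offset":[0.054,0.11,0],"spin":-1.8},{"offset":[0.072,0.147,0],"spin":-1.8},{"offset":[0.091,0.184,0],"spin":-1.8},{"offset":[0.11,0.222,0],"spin":-1.8},{"offset":[0.129,0.26,0],"spin":-1.8},{"offset":[0.1475,0.299,0],"spin":-1.8}]'
python3 - <<'E'
from h import *
p=manip.camera('scene'); save(p,'s2.png',(200,90,400,240),4)
q=manip.read_state(); print(q['eef_pos'],q['eef_rot'],proj(p,q['eef_pos']))
E
```

```text
clock: 2.13
eef_pos: [507.2, 84.5, 223.6]
eef_rot: [3.141, -0.001, 0.232]
wrist_force: [0.5, -2.1, 0.4]
finger_gap: 56.4
[508.80861299  89.59672714 223.02133051] [-3.14076825e+00 -1.06787299e-03  2.34834098e-01] [[305.50399436 165.19543399]]
```

View pics/s2.png

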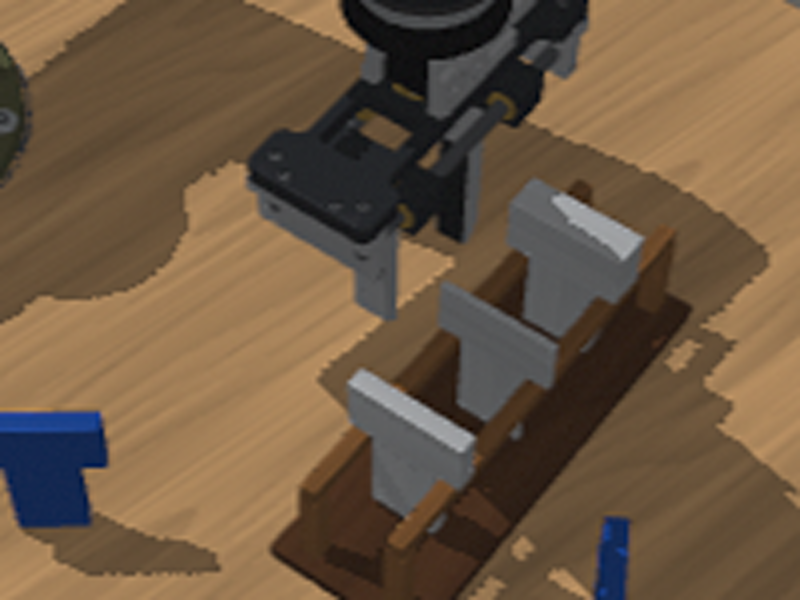

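The crop shows the open gripper above the rack, with finger tips at crop (377,310) and (452,235). The middle gauge's upper face runs from (356,376) to (469,448). I check its position from this second camera.

```bash
python3 - <<'E'
from h import *
p=manip.camera('scene')
uv=(np.array([(350,381),(363,370),(476,440),(464,455)])+.5)/4-.5+(200,90)
X=back(p,uv,125);print(X.round(1),X.mean(0))
q=manip.read_state(); print(q['eef_pos'],q['eef_rot'],q['clock'])
E
```

```text
[[468.9  72.3 125. ]
 [467.7  82.9 125. ]
 [545.1 100.1 125. ]
 [548.2  88.3 125. ]] [507.48105095  85.90876563 125.        ]
[507.62112694  86.62187503 222.80328986] [-3.14143827e+00 -5.02230435e-05  2.36264003e-01] 2.2333
```

```bash
python3 -m crank '[{"offset":[0,-0.0005,-0.02],"spin":0},{"offset":[0,-0.0005,-0.045],"spin":0},{"offset":[0,-0.0005,-0.07],"spin":0},{"offset":[0,-0.0005,-0.095],"spin":0},{"offset":[0,-0.0005,-0.115],"spin":0},{"offset":[0,-0.0005,-0.13],"spin":0},{"offset":[0,-0.0005,-0.136],"spin":0},{"offset":[0,-0.0005,-0.136],"spin":0}]'
python3 -m crank '[{"offset":[0,0,0],"spin":0},{"offset":[0,0,0],"spin":0},{"offset":[0,0,0],"spin":0},{"offset":[0,0,0],"spin":0},{"offset":[0,0,0],"spin":0},{"offset":[0,0,0],"spin":0},{"offset":[0,0,0],"spin":0},{"offset":[0,0,0],"spin":0}]' 0 45
```

```text
clock: 2.9
eef_pos: [506.9, 85.6, 85.8]
eef_rot: [-3.141, 0.002, 0.236]
wrist_force: [-0.5, -0.2, 0.2]
finger_gap: 56.5
clock: 3.57
eef_pos: [507.0, 85.7, 86.0]
eef_rot: [-3.141, 0.002, 0.236]
wrist_force: [-0.4, 0.3, 1.8]
finger_gap: 13.4
```

Gap is 13.4 mm, which matches the 14 mm gauge. Lifting.

```bash
python3 -m crank '[{"offset":[0,0,0.01],"spin":0},{"offset":[0,0,0.03],"spin":0},{"offset":[0,0,0.055],"spin":0},{"offset":[0,0,0.08],"spin":0},{"offset":[0,0,0.105],"spin":0},{"offset":[0,0,0.13],"spin":0},{"offset":[0,0,0.14],"spin":0},{"offset":[0,0,0.14],"spin":0}]'
python3 - <<'E'
from h import *
q=manip.read_state(); print(q['eef_pos'],np.degrees(q['eef_rot']),q['finger_gap'],q['wrist_force'])
E
```

```text
clock: 4.23
eef_pos: [507.8, 85.8, 228.4]
eef_rot: [3.141, -0.002, 0.236]
wrist_force: [-0.3, 0.1, -1.7]
finger_gap: 13.1
[507.77611589  85.78617585 228.37381922] [ 1.79991429e+02 -1.24153092e-01  1.35176405e+01] 13.081197599800335 [-0.31215313  0.05553979 -1.68603897]
```

Wrist force −1.7 N matches 0.17 kg. Moving to the seam.

```bash
python3 -m crank '[{"offset":[0.004,-0.018,0],"spin":-2},{"offset":[0.01,-0.045,0],"spin":-5},{"offset":[0.017,-0.075,0],"spin":-8},{"offset":[0.024,-0.107,0],"spin":-11},{"offset":[0.031,-0.14,0],"spin":-14},{"offset":[0.038,-0.173,0],"spin":-17},{"offset":[0.045,-0.206,0],"spin":-20},{"offset":[0.052,-0.236,0],"spin":-23}]'
```

```text
clock: 4.9
eef_pos: [559.3, -152.1, 226.4]
eef_rot: [-3.141, 0.0, -0.168]
wrist_force: [-0.0, 0.8, -1.0]
finger_gap: 13.3
```

```bash
python3 - <<'E'
from h import *
q=manip.read_state(); print(np.array([575.5,-226.5,0])-q['eef_pos'],-13.2-np.degrees(q['eef_rot'][2]))
E
```

```text
[  16.22511507  -74.42681327 -226.40796065] -3.5479834474709566
```

```bash
python3 -m crank '[{"offset":[0.005,-0.025,0],"spin":-1.5},{"offset":[0.010,-0.048,0],"spin":-2.5},{"offset":[0.014,-0.065,-0.01],"spin":-3.5},{"offset":[0.016,-0.0745,-0.03],"spin":-3.5},{"offset":[0.016,-0.0745,-0.05],"spin":-3.5},{"offset":[0.016,-0.0745,-0.068],"spin":-3.5},{"offset":[0.016,-0.0745,-0.076],"spin":-3.5},{"offset":[0.016,-0.0745,-0.076],"spin":-3.5}]'
python3 - <<'E'
from h import *
p=manip.camera('scene'); save(p,'s3.png',(140,220,290,370),4)
q=manip.read_state(); print(np.array([575.5,-226.5,0])-q['eef_pos'],-13.2-np.degrees(q['eef_rot'][2]))
E
```

```text
clock: 5.57
eef_pos: [574.1, -226.0, 147.2]
eef_rot: [-3.14, 0.005, -0.23]
wrist_force: [-0.4, -1.1, -1.2]
finger_gap: 13.3
[   0.71371506   -0.24177462 -149.19093243] -0.05604435250181261
```

View pics/s3.png

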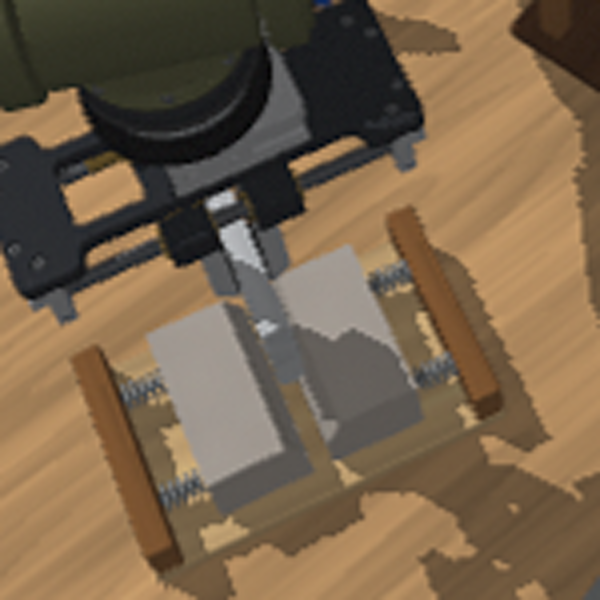

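The crop shows the gauge upright and aligned over the seam, with the blade end at about crop (290,365) between the halves. I cross-check the seam centre from this camera using the outer top corners (150,337), (213,490), (348,245) and (420,393).

```bash
python3 - <<'E'
from h import *
p=manip.camera('scene')
uv=(np.array([(150,337),(213,490),(348,245),(420,393)])+.5)/4-.5+(140,220)
X=back(p,uv,62);print(X.round(1),X.mean(0))
q=manip.read_state(); print(q['eef_pos'],q['wrist_force'])
E
```

```text
[[ 519.8 -272.    62. ]
 [ 608.7 -292.2   62. ]
 [ 544.5 -161.6   62. ]
 [ 635.4 -182.    62. ]] [ 577.0834736  -226.96042928   62.        ]
[ 575.33204332 -226.45780664  150.51057996] [ 0.74244431  0.41633065 -0.6359861 ]
```

```bash
python3 -m crank '[{"offset":[0.001,0,-0.005],"spin":0},{"offset":[0.001,0,-0.010],"spin":0},{"offset":[0.001,0,-0.015],"spin":0},{"offset":[0.001,0,-0.020],"spin":0},{"offset":[0.001,0,-0.025],"spin":0},{"offset":[0.001,0,-0.030],"spin":0},{"offset":[0.001,0,-0.034],"spin":0},{"offset":[0.001,0,-0.038],"spin":0}]' 0 55
```

```text
clock: 6.33
eef_pos: [576.3, -226.7, 112.2]
eef_rot: [3.141, 0.001, -0.229]
wrist_force: [0.1, -2.9, 2.4]
finger_gap: 13.5
```

```bash
python3 -m crank '[{"offset":[0,0,-0.003],"spin":0},{"offset":[0,0,-0.006],"spin":0},{"offset":[0,0,-0.009],"spin":0},{"offset":[0,0,-0.012],"spin":0},{"offset":[0,0,-0.015],"spin":0},{"offset":[0,0,-0.018],"spin":0},{"offset":[0,0,-0.021],"spin":0},{"offset":[0,0,-0.024],"spin":0}]'
```

```text
clock: 7.0
eef_pos: [576.4, -226.6, 87.9]
eef_rot: [3.141, 0.001, -0.229]
wrist_force: [0.6, -0.3, 1.7]
finger_gap: 13.3
```

```bash
python3 -m crank '[{"offset":[0,0,-0.001],"spin":0},{"offset":[0,0,-0.002],"spin":0},{"offset":[0,0,-0.003],"spin":0},{"offset":[0,0,-0.0035],"spin":0},{"offset":[0,0,-0.004],"spin":0},{"offset":[0,0,-0.0045],"spin":0},{"offset":[0,0,-0.005],"spin":0},{"offset":[0,0,-0.005],"spin":0}]'
python3 - <<'E'
from h import *
for _ in range(2):
    p=manip.camera('scene');q=manip.read_state(); print(q['eef_pos'],q['wrist_force'],q['moment'])
save(p,'s4.png',(140,220,290,370),4)
E
```

```text
clock: 7.67
eef_pos: [576.4, -226.7, 83.0]
eef_rot: [3.141, 0.0, -0.229]
wrist_force: [-0.8, -0.3, 2.6]
finger_gap: 13.5
[ 576.39555224 -226.64183089   82.9423341 ] [-1.15493038 -0.21872391  2.50671837] [-0.18316107  0.09766969 -0.06492364]
[ 576.39440083 -226.67184851   82.97680786] [ 0.22629408 -0.48568197  3.11853794] [-0.17333907  0.05917367 -0.03874512]
```

View pics/s4.png

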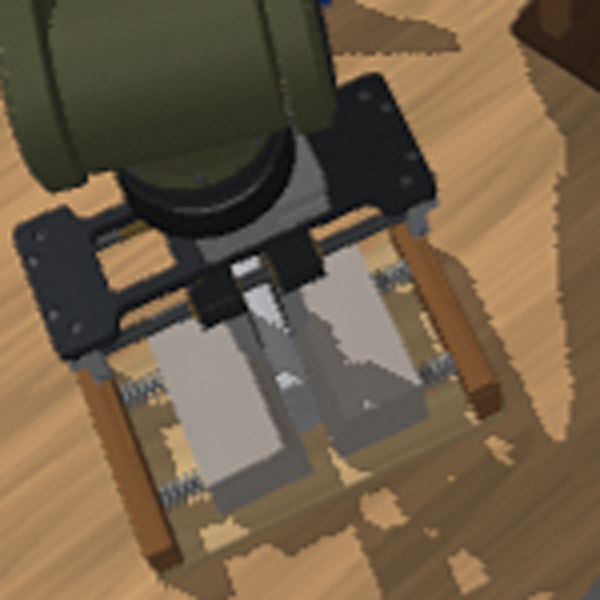

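The crop shows the blade down in the seam and the head between the pads near (270,320), with the halves sitting evenly either side. The force is still only drag, so I press on gently until it seats.

```bash
python3 -m crank '[{"offset":[0,0,-0.0003],"spin":0},{"offset":[0,0,-0.0006],"spin":0},{"offset":[0,0,-0.0009],"spin":0},{"offset":[0,0,-0.0012],"spin":0},{"offset":[0,0,-0.0015],"spin":0},{"offset":[0,0,-0.0015],"spin":0},{"offset":[0,0,-0.0015],"spin":0},{"offset":[0,0,-0.0015],"spin":0}]'
```

```text
clock: 8.43
eef_pos: [576.9, -226.9, 82.9]
eef_rot: [3.141, -0.002, -0.229]
wrist_force: [-3.6, 0.2, 13.0]
finger_gap: 13.5
```

Force rose to 13 N with no further travel at head height 102 mm, so it is seated. Releasing slowly.

```bash
python3 -m crank '[{"offset":[0,0,0.0002],"spin":0},{"offset":[0,0,0.0002],"spin":0},{"offset":[0,0,0.0002],"spin":0},{"offset":[0,0,0.0002],"spin":0},{"offset":[0,0,0.0002],"spin":0},{"offset":[0,0,0.0002],"spin":0},{"offset":[0,0,0.0002],"spin":0},{"offset":[0,0,0.0002],"spin":0}]' 0.5
python3 -m crank '[{"offset":[0,0,0.005],"spin":0},{"offset":[0,0,0.015],"spin":0},{"offset":[0,0,0.03],"spin":0},{"offset":[0,0,0.05],"spin":0},{"offset":[0,0,0.08],"spin":0},{"offset":[0,0,0.11],"spin":0},{"offset":[0,0,0.13],"spin":0},{"offset":[0,0,0.14],"spin":0}]'
python3 -m crank '[{"offset":[-0.03,0,0.01],"spin":0},{"offset":[-0.06,0,0.02],"spin":0},{"offset":[-0.09,0,0.03],"spin":0},{"offset":[-0.12,0,0.03],"spin":0},{"offset":[-0.15,0,0.03],"spin":0},{"offset":[-0.17,0,0.03],"spin":0},{"offset":[-0.18,0,0.03],"spin":0},{"offset":[-0.18,0,0.03],"spin":0}]'
python3 - <<'E'
from h import *
p=manip.camera('scene')
a=p['pixels'][200:380,130:290,::-1];b=p['pixels'][110:290,250:410,::-1]
cv2.imwrite('pics/s5.png',cv2.resize(np.hstack([a,b]),None,fx=2.45,fy=2.45,interpolation=cv2.INTER_CUBIC))
print(manip.read_state()['wrist_force'])
for o in (0,-13.2): 
    c,s=np.cos(np.radians(-13.2)),np.sin(np.radians(-13.2))
print('expected head-top ends',[(proj(p,[576+k*40*c,-226.7+k*40*s,122])[0]-[130,200])*2.45 for k in(-1,1)])
E
```

```text
clock: 9.1
eef_pos: [576.9, -226.9, 83.0]
eef_rot: [3.141, -0.001, -0.229]
wrist_force: [-0.5, -0.3, -0.8]
finger_gap: 47.0
clock: 9.77
eef_pos: [577.6, -227.2, 227.3]
eef_rot: [3.14, -0.006, -0.229]
wrist_force: [0.6, 0.3, -0.4]
finger_gap: 46.9
clock: 10.43
eef_pos: [396.6, -227.3, 257.8]
eef_rot: [3.14, -0.007, -0.23]
wrist_force: [0.6, -0.7, 0.0]
finger_gap: 46.9
[0.67833261 0.39787055 0.48879592]
expected head-top ends [array([168.57512894, 201.87423133]), array([205.17091109, 285.17517772])]
```

View pics/s5.png

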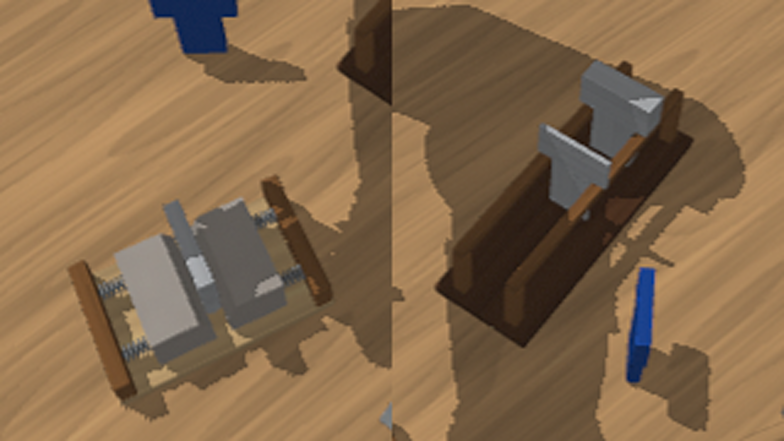

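The picture shows the gauge upright in the seam. Its head top runs from about (172,203) to (205,285), against an expected (169,202) to (205,285). Thin and thick still hang in the rack.

```bash
python3 -c "
from cell import manip
print(manip.sign_off())"
```

```text
the job is handed in; nothing more can be done
None
```

The middle gauge is standing upright in the seam, resting on the baseboard, and the thin and thick gauges still hang in the rack. I handed the job in at about 10.5 s on the robot's clock.

- **Right gauge:** the fingers closed to 13.4 mm on it (it is 14 mm thick), and the wrist read 1.7 N when lifted, which matches 0.17 kg.
- **Seating:** on the last press the force rose to 13 N with no further travel, at a head height of about 102 mm as expected. I then let go and backed the arm away.
- **Final picture:** the head's upper edge lies within about 3 crop pixels (roughly 2 mm) of where a gauge centred in the seam should appear.
- **One disagreement:** drag on the way down read only about 2–3 N at the wrist (about 4–5 N with the gauge's weight), at or just under the 5–20 N you gave. The sideways force during the last part of the slide was near zero, so both halves seemed to press evenly.

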